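# Lay out the polishing place on a dental laboratory bench

## Task

Lay out the bench for polishing: stand the plaster jaw model in the middle of the square rubber mat, and the polish tin in the middle of the round steel plate with the felt wheel lying flat and centred on top of the tin. Stand the bur block in the middle of the two-part tray's compartment on the jaw model's side, and the little white cup upright in the middle of the tray's other compartment. Leave the brown glass bottle standing where it is.

Things in the scene. Friction and masses are not known exactly. Their poses are not given: they have to be found in the camera images.
- model: Loose pale yellow plaster cast of a jaw, 0.13 kg: base 54 (x) by 60 (y) by 28 mm high, with two flat parallel sides facing +y and -y (60 mm apart, reaching from x = -9 to +27 mm); its -x end is narrower (30 mm) with cut corners. A horseshoe of teeth on top reaches 38 mm. Origin: centre of its underside; z up. Yaw at the start within 0.5 rad of the world's; any yaw will do at the end.
- tin: Loose closed round metal tin of polish with a slightly wider lid, 62 mm in diameter over the lid, 30 mm high, flat on top, about 0.14 kg. Origin: centre of its underside; z up.
- wheel: Loose felt polishing wheel, a plain flat beige-grey disc with a small brass dot in the middle, 50 mm in diameter, 16 mm thick, lying flat, about 0.03 kg. Origin: centre of its underside; z up.
- burblock: Loose wooden bur block, 56 mm (x) by 34 mm (y) by 30 mm high, with two rows of four thin steel burs standing on it up to 52 mm high (all within 22 mm of the middle along x and 10 mm along y), about 0.09 kg. Origin: centre of its underside; z up. Easily gripped across the 34 mm. Any yaw is accepted at the end.
- dish: Loose small open white ceramic cup without handle, 50 mm in diameter at the rim and somewhat narrower at the foot, 40 mm high, wall 4 mm, about 0.08 kg. Origin: centre of its underside; z up.
- mat: Fixed black rubber mat, 110 by 110 mm, 4 mm thick, square. Origin: centre of its underside, on the table; its top is 4 mm above it. Its place among mat, plate and tray is shuffled.
- plate: Fixed round steel plate, 116 mm in diameter, 6 mm thick. Origin: centre of its underside, on the table; its top is 6 mm above it.
- tray: Fixed grey tray, 96 (x) by 184 mm (y), rim and divider 12 mm high, walls 4 mm, floor 4 mm above the table. The divider makes two equal compartments, centred 45 mm to +y and to -y of the origin (centre of the underside). Mat, plate and tray stand in a left-right row in shuffled order: the mat is clearly to +y or to -y of the tray, perhaps beyond the plate; that side is the model's side.
- bottle: Loose brown glass bottle, white cap, 42 mm wide, 85 mm high, among the loose things (all at least 110 mm apart, centre to centre); not to be shifted. Origin: centre of its underside. Also on the bench: two tiny grey rubber wheels, 18 mm wide, 9 mm high, between things and targets; taller equipment only beyond x = 0.72 m or |y| = 0.5 m.
Not all that is in view belongs to the job. What is meant by the wheel is not purple, and is the larger of those in its own colour.

How it is judged (in metres and radians):
At the end, for the whole second after the job is handed in: Upright and at rest: model within 15 mm of the mat's centre; tin within 15 mm of the plate's; wheel flat on the tin within 12 mm of its centre; bur block in the tray compartment on the mat's side, cup in the other, each within 15 mm of its centre along either tray axis (horizontal distance between model and mat below 0.015 m and z of model in the frame of mat between 0.001 and 0.008 m and horizontal distance between tin and plate below 0.015 m and z of tin in the frame of plate between 0.003 and 0.01 m and horizontal distance between wheel and tin below 0.012 m and z of wheel in the frame of tin between 0.026 and 0.034 m and z of burblock in the frame of tray between 0.001 and 0.008 m and z of dish in the frame of tray between 0.001 and 0.008 m and ((y of mat in the frame of tray above 0 m and x of burblock in the frame of tray between -0.015 and 0.015 m and y of burblock in the frame of tray between 0.03 and 0.06 m and x of dish in the frame of tray between -0.015 and 0.015 m and y of dish in the frame of tray between -0.06 and -0.03 m) or (y of mat in the frame of tray below 0 m and x of burblock in the frame of tray between -0.015 and 0.015 m and y of burblock in the frame of tray between -0.06 and -0.03 m and x of dish in the frame of tray between -0.015 and 0.015 m and y of dish in the frame of tray between 0.03 and 0.06 m)) and angle between each of model, tin, wheel, burblock, dish's own z axis and vertical below 0.12 rad and linear speed of each of model, tin, wheel, burblock, dish below 0.02 m/s and angular speed of each of model, tin, wheel, burblock, dish below 0.3 rad/s); the robot touches nothing.
It fails at once if the glass bottle is shifted by more than 20 mm or tipped (distance of bottle from where it was at the start of the episode above 0.02 m or angle between bottle's own z axis and vertical above 0.3 rad).
It also fails if it takes over 118 s, if anything falls off the work surface, if the arm or the gripper's body presses on something with over 40 N, if the wrist force passes 120 N, or if a joint passes its speed limit or range.

## Robot

A 6-joint arm with a two-finger parallel gripper is mounted at the origin on the work surface. World frame = base frame: x ahead of the robot, y to its left, z up, the work surface at z = 0. Lengths are in m, angles in degrees, forces in N, time in s.
With the tool pointing down it reaches from about 0.3 to 0.825 m from the base axis. Payload 5.4 kg.
Tool frame: the origin (TCP) lies midway between the tips of the shut fingers; the grasp point (between the pads) lies 19 mm behind it; z points along the fingers, y is the line along which they close (so a half turn about z gives the same grasp; the last joint's range is limited). The gripper opens to 92 mm and grips with 3 to 60 N. Pads are 20 mm wide; open, the fingers measure 128 mm over their backs; the gripper's body (75 mm by 189 mm) begins 69 mm behind the grasp point.
Start: joints at [65.254, 9.076, 91.501, -0, 79.423, -12.038], TCP at [0.127, 0.561, 0.215] pointing down, gripper open.
Joint ranges: [-166.64, 166.64], [-54.1, 131.32], [10.49, 154.53], [-73.88, 253.88], [9.74, 151.15], [-171.62, 171.62]. Speed limits (degrees/s): [147.25, 147.25, 180, 180, 180, 180].

## Interface

Orientations are given as [roll, pitch, yaw] about the fixed x, y, z axes, in that order (R = Rz(yaw) Ry(pitch) Rx(roll)).
In Python, from workcell import * gives the robot as it stands.
- The arm moves only by the tool apply_moves, never from a script. Its arguments are lists of equal length, an entry for each row: "dp": the shift along the tool's x, y, z as a fraction of full scale, a list of three; "dr": the turn, a rotation vector about the tool's x, y, z as a fraction of full scale, a list of three; "hand": the closure, from 0 (fully open) to 1 (shut). In form: {"dp": [[dx, dy, dz], ...], "dr": [[wx, wy, wz], ...], "hand": [hand, ...]}. A call has 1 to 12 rows; each row shifts and turns the commanded pose from where the row before left it, along the tool's axes as they then stand; what a row does not reach is not made up. Full scale, the value 1, is 0.5 m for a shift and 180 degrees for a turn. A row lasts 1/12 s, in which the tool goes at most 41.7 mm and 7.16 degrees, less where a joint would pass 70% of its speed; a pose out of reach is approached as far as the arm can. A call with a number of a shift or a turn outside -1 to 1 is refused whole. A call with a gripper value outside its range is refused whole. The fingers move at their own pace and stop on an object; "force" is the grip in N (left out, the last holds). Time passes only in rows, so rows that do not move let the fingers close. It gives the time, the measured TCP pose, the force, the opening and the grip force at its end, in the units of the state.
- observe(): the state, without advancing time (a new reading comes with each control period).
- camera(name): name is "scene" or "top" or "wrist"; returns a dict with "img" (384x512x3 uint8, blue, green, red), "range_z" (384x512 float32, m along the optical axis (not along the pixel's ray), 0 where there is no reading), "fov_y" (degrees; the focal length in pixels is half the picture's height over the tangent of half this angle, whatever the lens; pixels are square), "cx", "cy" (the principal point, pixels), "k1" (the pictures are not rectified: a ray, as slopes to the right and down, at radius r is drawn at 1 + k1 r^2 times it, then the intrinsics apply), "xyz" and "orientation" of the camera in the world. Camera axes: x right, y up, looking along -z (the intrinsics and any distortion apply to the point x, -y, -z); pixel columns grow to the right and rows downward; lengths in m; the calibration is good to about 2 mm. A picture is of the moment at which its call begins.
- finish_job(): hands the job in; it is judged then, once.
Trained networks look in a picture, given as the dict that the camera call returned (one of the last four; its "shot" number tells which), for a name from the list of things; names that differ only in an ending like _2 or _b are one class to them, and where a whole thing is asked for, a point or a joint stands for the part that bears it (a point fixed in the world has none). Each returns a list of dicts, best first, with "p" (0 to 1); they miss things now and then, are a little off and sometimes report something else, mostly with a low value. They report only what shows in the picture. A call takes as long as a camera call. They do not tell look-alikes from the thing itself.
- trace(picture, target): "region" (384x512 bool, what is visible of it) and "box" ([left, top, width, height] in pixels, round what is visible of it).
The state is a dict: "time_s": time; "joints": joint angles; "joint_vel": joint speeds; "joint_torque": joint torques, N m; "tcp_pos": TCP position; "orientation": TCP orientation; "contact_force": force on the tool from outside, world axes, zero at the start; "moment": the same for the moment, N m; "grip_width": finger opening in m; "gripper_force": force on a finger pad.
Only numpy, scipy, OpenCV 4.12 (cv2) and the standard library are available. Lean on these libraries where they do the work, as an engineer would, in place of code of your own. Each camera call takes 0.05 s, during which the arm holds its last target. There are 200 camera calls.

## Working session

There is one attempt and no reset: what is moved stays moved. The work goes in short steps, Python scripts to look and compute and a tool call to move; the robot and the scene stay as the last step left them, time stands still between calls to the robot, and variables do not carry over. Pictures are saved under pics/ and viewed, at most 14 in all, crops included, and the job is handed in when it is done.

Besides the shell and the picture viewer there is one more tool, called after "Call:" in YAML: its name, and indented under it one key for each argument. apply_moves: Moves the arm, as the interface text tells. Its arguments: {"type":"object","properties":{"dp":{"type":"array"},"dr":{"type":"array"},"hand":{"type":"array"},"force":{"type":"number"}},"required":["dp","dr","hand"]}

```bash
ls; mkdir -p pics; cat > h.py <<'E'
import numpy as np, cv2
from scipy.spatial.transform import Rotation as R
from workcell import *
def cam_R(c):
    return R.from_euler('xyz', c['orientation'], degrees=True).as_matrix()
def cloud(c):
    h,w=c['range_z'].shape
    f=h/2/np.tan(np.radians(c['fov_y']/2))
    u,v=np.meshgrid(np.arange(w),np.arange(h))
    pts=np.stack([u,v],-1).reshape(-1,1,2).astype(np.float64)
    K=np.array([[f,0,c['cx']],[0,f,c['cy']],[0,0,1]])
    n=cv2.undistortPointsIter(pts,K,np.array([c['k1'],0,0,0,0.]),None,None,(3,50,1e-9)).reshape(h,w,2)
    z=c['range_z']
    P=np.stack([n[...,0]*z,-n[...,1]*z,-z],-1)
    W=P@cam_R(c).T+np.array(c['xyz'])
    W[z==0]=np.nan
    return W
E
python3 - <<'E'
from h import *
s=observe(); print(s)
for n in ['top','scene']:
    c=camera(n); cv2.imwrite(f'pics/{n}0.png',c['img']); print(n,{k:c[k] for k in ('fov_y','cx','cy','k1','xyz','orientation','shot')})
    W=cloud(c)
    for t in ['model','tin','wheel','burblock','dish','mat','plate','tray','bottle']:
        for d in trace(c,t):
            if d['p']<.15: continue
            m=d['region']; p=W[m]; p=p[~np.isnan(p[:,0])]
            if len(p)<5: print(t,d['p'],d['box']);continue
            zt=np.percentile(p[:,2],95); q=p[p[:,2]>zt-.006]
            print(t,round(d['p'],2),d['box'],len(p),'ztop',zt.round(4),'mid',((q.min(0)+q.max(0))/2).round(4)[:2],'ext',np.ptp(q,axis=0).round(3)[:2],'med',np.median(q,0).round(4))
E
```

```text
pics
{'time_s': 0.0, 'joints': array([ 6.52567702e+01,  9.11076378e+00,  9.15709032e+01,  6.45882707e-04,
        7.94243430e+01, -1.20383974e+01]), 'joint_vel': array([ 0.01914574, -0.07399899,  0.02695724,  0.11143657,  0.00291904,
       -0.01552341]), 'joint_torque': array([-1.18375741e-03, -3.85571158e+01, -3.22106123e+01,  6.99051144e-02,
        3.80475016e-02, -1.35342716e-04]), 'tcp_pos': array([0.12621475, 0.56033811, 0.21364854]), 'orientation': array([-1.79896454e+02, -2.27309138e-02,  1.67295028e+02]), 'contact_force': array([ 0.11830618, -0.03925085,  0.06872951]), 'moment': array([-0.04229205,  0.0260574 , -0.045387  ]), 'gripper_force': 0.0, 'grip_width': 0.09193374122853344}
top {'fov_y': 45.48831853042266, 'cx': 258.0304081517854, 'cy': 195.75121815788322, 'k1': -0.1893600603716954, 'xyz': array([0.2709666 , 0.03279866, 1.21592251]), 'orientation': array([ 10.49302067,   1.1509212 , -89.87380103]), 'shot': 1}
model 0.82 [390.3, 215.5, 27.5, 20.2] 436 ztop 0.0381 mid [ 0.4132 -0.3292] ext [0.048 0.056] med [ 0.4056 -0.3412  0.0364]
tin 0.8 [342.6, 214.7, 29.2, 21.5] 
[... 2776 characters left out ...]
.6, 62.1] 2373 ztop 0.0051 mid [0.5793 0.2753] ext [0.12  0.121] med [0.5843 0.2776 0.0033]
mat 0.38 [375.3, 210.5, 19.6, 23.4] 367 ztop 0.0172 mid [0.3884 0.3465] ext [0.05  0.049] med [0.3907 0.3471 0.0154]
plate 0.68 [173.9, 219.2, 58.8, 38.3] 1630 ztop 0.007 mid [ 0.6244 -0.0086] ext [0.115 0.112] med [ 0.6282 -0.0072  0.0052]
tray 0.56 [93.3, 162.6, 76.6, 55.3] 2058 ztop 0.0112 mid [ 0.5851 -0.2631] ext [0.126 0.196] med [ 0.5878 -0.2608  0.0094]
bottle 0.93 [212.5, 154.8, 18.2, 33.2] 425 ztop 0.0836 mid [ 0.4511 -0.0692] ext [0.022 0.019] med [ 0.4529 -0.0682  0.0835]
bottle 0.51 [373.1, 210.7, 20.9, 21.9] 361 ztop 0.0172 mid [0.3884 0.3465] ext [0.05  0.049] med [0.3907 0.3471 0.0154]
```

```bash
python3 - <<'E'
import cv2
a=cv2.imread('pics/top0.png')[100:300,80:440]; cv2.imwrite('pics/topc.png',cv2.resize(a,None,fx=2.2,fy=2.2,interpolation=2))
a=cv2.imread('pics/scene0.png')[110:320,70:450]; cv2.imwrite('pics/scenec.png',cv2.resize(a,None,fx=2.1,fy=2.1,interpolation=2))
E
```

```text
(no output)
```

View pics/topc.png

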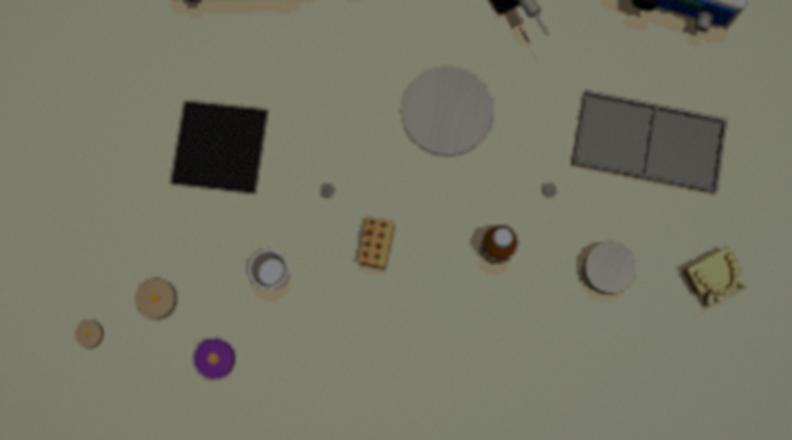

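View pics/scenec.png

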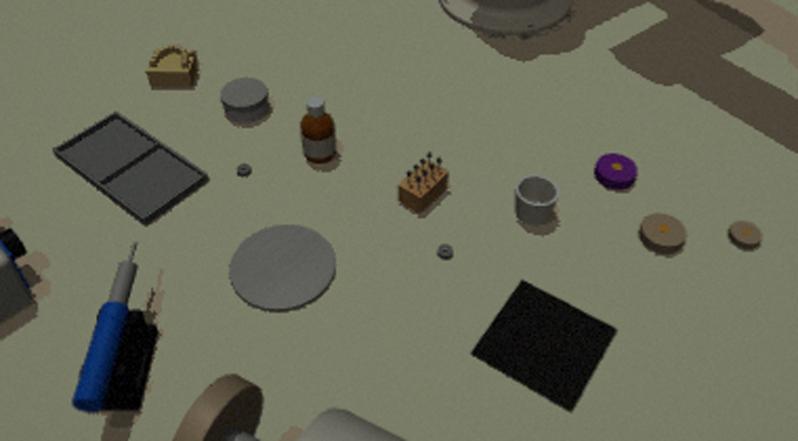

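The layout is clear. The mat is at +y, the plate in the middle and the tray at -y. The target beige wheel is at crop (155,298), with a purple decoy at (214,358) and a small decoy at (89,333). Next I need the yaws and refined centres.

```bash
cat >> h.py <<'E'
def rect(q):
    (x,y),(a,b),t=cv2.minAreaRect((q[:,:2]*1000).astype(np.float32)); return np.round([x,y,a,b,t],1)
def rows(tx,ty,tz,tyaw,cur=None):
    s=observe(); p=np.array(s['tcp_pos']); o=R.from_euler('xyz',s['orientation'],degrees=True)
    if cur is not None: p,o=np.array(cur[:3]),R.from_euler('xyz',[180,0,cur[3]],degrees=True)
    t=R.from_euler('xyz',[180,0,tyaw],degrees=True)
    return o.inv().apply(np.array([tx,ty,tz])-p)/.5,(o.inv()*t).as_rotvec()/np.pi
E
python3 - <<'E'
from h import *
loc=dict(model=(.413,-.329,.018,.05),tin=(.424,-.202,.02,.045),wheel=(.387,.346,.01,.04),wheel0=(.387,.346,.003,.04),bur=(.455,.077,.018,.045),bur0=(.455,.077,.008,.045),dish=(.421,.203,.03,.04),mat=(.578,.275,.0,.09),plate=(.6245,-.0098,.004,.08),tray=(.584,-.2625,.008,.12),g1=(.535,.13,.004,.03),g2=(.535,-.14,.004,.03))
for n in ['top','scene']:
    c=camera(n); W=cloud(c); V=W.reshape(-1,3); g=c['img'].reshape(-1,3).mean(1)
    tab=np.nanmedian(V[(abs(V[:,0]-.5)<.02)&(abs(V[:,1]-.17)<.03)][:,2]); print(n,'table',tab.round(4))
    for k,(x,y,z,r) in loc.items():
        q=(np.hypot(V[:,0]-x,V[:,1]-y)<r)&(V[:,2]-tab>z)&(V[:,2]<.1)
        if k=='mat': q&=g<60
        if q.sum()<4: print(k,q.sum()); continue
        p=V[q]; print(k,q.sum(),rect(p),'mean',(p.mean(0)*1000).round(1))
    for d in trace(c,'tray')[:1]+trace(c,'mat')[:1]+trace(c,'plate')[:1]:
        p=V[d['region'].reshape(-1)]; p=p[~np.isnan(p[:,0])]; print('trace',rect(p))
E
```

```text
top table 0.0003
model 410 [ 411.5 -335.2   52.1   62.7   27.1] mean [ 411.9 -332.5   29.6]
tin 423 [ 422.5 -202.8   60.3   59.    14.1] mean [ 422.6 -202.2   29.5]
wheel 279 [387.2 345.4  50.5  48.5  88.1] mean [386.1 344.8  16.2]
wheel0 339 [386.7 346.9  70.4  76.5   7.4] mean [385.6 344.7  14.2]
bur 283 [454.6  75.9  34.   56.7  78.7] mean [453.7  75.6  31.6]
bur0 291 [454.6  75.8  34.2  56.7  78.7] mean [453.4  75.5  31.1]
dish 106 [420.3 203.1  47.3  47.8  45.7] mean [422.  204.8  39.3]
mat 1358 [578.5 275.1 108.  108.2  82.7] mean [577.5 274.6   4.5]
plate 1019 [626.3 -10.8 148.3 146.9  44.3] mean [623.4  -9.6   7. ]
tray 386 [ 584.  -263.9  183.6   96.7   78.6] mean [ 582.6 -264.7   11.6]
g1 36 [526.9 130.2  51.1  32.9  74. ] mean [524.1 134.1   6.8]
g2 44 [ 528.3 -141.    43.    51.2    6.4] mean [ 525.2 -137.9    6.5]
trace [ 583.7 -263.1  182.8   95.8   78.7]
trace [579.8 274.8 111.2 110.5  82.5]
trace [623.8  -9.4 113.  112.8  89.7]
scene table -0.0006
model 302 [ 412.6 -333.8   55.9   60.1   27.9] mean [ 416.3 -329.8   28.3]
tin 304 [ 423.7 -202.    61.3   60.4   33.8] mean [ 427.1 -199.5   28.2]
wheel 294 [389.1 346.4  48.5  48.2  52.5] mean [390.7 346.4  14.9]
wheel0 337 [390.6 348.   55.7  49.5  37.6] mean [392.7 346.5  13.7]
bur 322 [455.4  77.9  34.5  56.6  77.7] mean [459.8  79.7  31. ]
bur0 382 [455.8  78.2  34.9  59.   77. ] mean [461.1  80.5  28.1]
dish 170 [421.7 204.2  49.5  45.3  18.9] mean [420.2 203.8  36.2]
mat 2355 [579.8 274.8 109.6 110.9  83.3] mean [583.  276.4   3.3]
plate 1542 [624.6 -10.1 114.8 113.9  31.6] mean [626.3  -8.4   5.4]
tray 396 [ 584.  -264.3  187.6   98.    78.9] mean [ 586.6 -259.7   10.2]
g1 38 [523.6 138.5  15.3  17.1  85.1] mean [523.5 138.7   5.6]
g2 29 [ 525.4 -134.2   16.7   13.3   33.3] mean [ 524.3 -134.6    5.7]
trace [ 579.5 -271.4  204.3  105.7   78. ]
trace [578.1 275.4 109.8 113.2  83. ]
trace [625.6  -7.6 110.1 114.9  65.9]
```

Call:
apply_moves:
  dp:
    - [-0.061, -0.047, 0.016]
    - [-0.061, -0.047, 0.016]
    - [-0.061, -0.047, 0.016]
    - [-0.061, -0.047, 0.016]
    - [-0.061, -0.047, 0.016]
    - [-0.061, -0.047, 0.016]
    - [-0.061, -0.047, 0.016]
    - [-0.061, -0.047, 0.016]
    - [-0.061, -0.047, 0.016]
    - [-0.061, -0.047, 0.016]
    - [-0.061, -0.047, 0.016]
    - [-0.061, -0.047, 0.016]
  dr:
    - [0, 0, 0]
    - [0, 0, 0]
    - [0, 0, 0]
    - [0, 0, 0]
    - [0, 0, 0]
    - [0, 0, 0]
    - [0, 0, 0]
    - [0, 0, 0]
    - [0, 0, 0]
    - [0, 0, 0]
    - [0, 0, 0]
    - [0, 0, 0]
  hand: [0, 0, 0, 0, 0, 0, 0, 0, 0, 0, 0, 0]
  force: 15

```text
time_s: 2.4
tcp_pos: [0.4226, 0.2036, 0.1186]
orientation: [180.0, 0.0, 167.3]
contact_force: [0.2, -0.2, 0.0]
grip_width: 0.0916
gripper_force: 0.0
```

Call:
apply_moves:
  dp:
    - [0, 0, 0]
    - [0, 0, 0]
  dr:
    - [0, 0, 0]
    - [0, 0, 0]
  hand: [0, 0]

```text
time_s: 2.57
tcp_pos: [0.4221, 0.204, 0.1184]
orientation: [-180.0, -0.0, 167.1]
contact_force: [-1.2, 1.0, 0.3]
grip_width: 0.0919
gripper_force: 0.0
```

```bash
python3 - <<'E'
from h import *
c=camera('wrist'); cv2.imwrite('pics/w1.png',c['img'])
print({k:c[k] for k in ('fov_y','xyz','orientation')}); W=cloud(c); V=W.reshape(-1,3)
for d in trace(c,'dish')[:2]: print(d['p'],d['box'])
q=(np.hypot(V[:,0]-.421,V[:,1]-.204)<.05)&(V[:,2]>.028)&(V[:,2]<.06); print(q.sum(), rect(V[q]) if q.sum()>5 else '', V[q][:,2].max() if q.sum() else '')
print(observe()['tcp_pos'],observe()['orientation']); print(rows(.421,.2037,.016,167.3))
E
```

```text
{'fov_y': 69.88598930573869, 'xyz': array([0.3421235 , 0.2225121 , 0.28802509]), 'orientation': array([-1.69187952e+01, -6.95049120e-02,  7.70759794e+01])}
0.92 [229.1, 170.0, 50.3, 57.8]
898 [419.6 202.9  48.2  48.6  30.8] 0.041086079664655634
[0.42110227 0.20583206 0.11873597] [ 1.79981603e+02 -2.04043485e-02  1.67297033e+02]
(array([-0.00081131, -0.00427071,  0.2054703 ]), array([ 1.02210310e-04, -1.13354845e-04, -1.64996769e-05]))
```

View pics/w1.png

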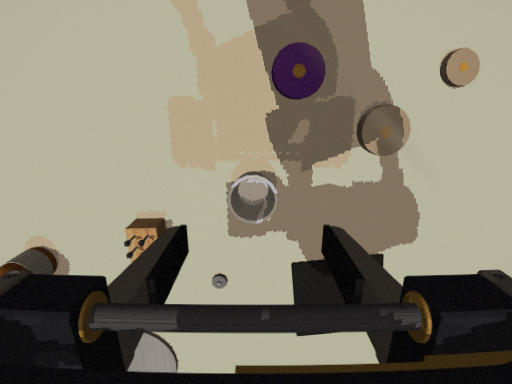

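The wrist view shows the cup at pixel (254,198), between the open fingers. I'll descend and grip it.

Call:
apply_moves:
  dp:
    - [0.002, -0.002, 0.04]
    - [0, 0, 0.04]
    - [0, 0, 0.04]
    - [0, 0, 0.04]
    - [0, 0, 0.03]
    - [0, 0, 0.015]
    - [0, 0, 0]
    - [0, 0, 0]
    - [0, 0, 0]
    - [0, 0, 0]
    - [0, 0, 0]
    - [0, 0, 0]
  dr:
    - [0, 0, 0]
    - [0, 0, 0]
    - [0, 0, 0]
    - [0, 0, 0]
    - [0, 0, 0]
    - [0, 0, 0]
    - [0, 0, 0]
    - [0, 0, 0]
    - [0, 0, 0]
    - [0, 0, 0]
    - [0, 0, 0]
    - [0, 0, 0]
  hand: [0, 0, 0, 0, 0, 0, 0, 0.6, 0.6, 0.6, 0.6, 0.6]
  force: 15

```text
time_s: 3.67
tcp_pos: [0.4209, 0.2047, 0.0168]
orientation: [180.0, 0.1, 167.3]
contact_force: [-1.1, 0.1, 0.3]
grip_width: 0.0606
gripper_force: 0.0
```

Call:
apply_moves:
  dp:
    - [0, 0, 0]
    - [0, 0, 0]
    - [0, 0, 0]
    - [0, 0, 0]
    - [0, 0, -0.04]
    - [0, 0, -0.07]
    - [0, 0, -0.07]
    - [0, 0, -0.06]
  dr:
    - [0, 0, 0]
    - [0, 0, 0]
    - [0, 0, 0]
    - [0, 0, 0]
    - [0, 0, 0]
    - [0, 0, 0]
    - [0, 0, 0]
    - [0, 0, 0]
  hand: [0.6, 0.6, 0.6, 0.6, 0.6, 0.6, 0.6, 0.6]

```text
time_s: 4.33
tcp_pos: [0.4202, 0.2046, 0.1378]
orientation: [180.0, 0.0, 167.3]
contact_force: [0.9, -0.5, -0.6]
grip_width: 0.0479
gripper_force: 15.0
```

```bash
python3 - <<'E'
from h import *
s=observe(); print(s['tcp_pos'],s['grip_width'],s['gripper_force'],s['contact_force'])
print(rows(.575,-.308,.14,167.3,(.4206,.2035,.1368,167.3)))
E
```

```text
[0.42016048 0.20456413 0.13776818] 0.04792966288058035 14.999871475765758 [ 0.90055176 -0.51391906 -0.61395424]
(array([-0.52614773, -0.93008333, -0.0064    ]), array([0., 0., 0.]))
```

Call:
apply_moves:
  dp:
    - [-0.02, -0.035, 0]
    - [-0.04, -0.071, 0]
    - [-0.04, -0.071, 0]
    - [-0.04, -0.071, 0]
    - [-0.04, -0.071, 0]
    - [-0.04, -0.071, 0]
    - [-0.04, -0.071, 0]
    - [-0.04, -0.071, 0]
    - [-0.04, -0.071, 0]
    - [-0.04, -0.071, 0]
    - [-0.04, -0.071, 0]
    - [-0.04, -0.071, 0]
  dr:
    - [0, 0, 0]
    - [0, 0, 0]
    - [0, 0, 0]
    - [0, 0, 0]
    - [0, 0, 0]
    - [0, 0, 0]
    - [0, 0, 0]
    - [0, 0, 0]
    - [0, 0, 0]
    - [0, 0, 0]
    - [0, 0, 0]
    - [0, 0, 0]
  hand: [0.6, 0.6, 0.6, 0.6, 0.6, 0.6, 0.6, 0.6, 0.6, 0.6, 0.6, 0.6]

```text
time_s: 5.33
tcp_pos: [0.5548, -0.246, 0.1355]
orientation: [180.0, -0.0, 167.3]
contact_force: [1.3, 0.8, -0.1]
grip_width: 0.0478
gripper_force: 15.0
```

Call:
apply_moves:
  dp:
    - [-0.04, -0.071, 0]
    - [-0.026, -0.043, 0]
    - [0, 0, 0]
    - [0, 0, 0]
  dr:
    - [0, 0, 0]
    - [0, 0, 0]
    - [0, 0, 0]
    - [0, 0, 0]
  hand: [0.6, 0.6, 0.6, 0.6]

```text
time_s: 5.67
tcp_pos: [0.5742, -0.3077, 0.1351]
orientation: [179.9, -0.1, 167.2]
contact_force: [-0.6, 0.9, -0.7]
grip_width: 0.0478
gripper_force: 15.0
```

```bash
python3 - <<'E'
from h import *
c=camera('wrist'); cv2.imwrite('pics/w2.png',c['img']); W=cloud(c); V=W.reshape(-1,3)
tab=np.nanmedian(V[(V[:,2]<.003)&(V[:,2]>-.01)][:,2])
q=(np.hypot(V[:,0]-.584,V[:,1]+.264)<.12)&(V[:,2]>.002)&(V[:,2]<.02)
print(tab,q.sum(),rect(V[q]))
d=trace(c,'tray')
for e in d[:2]:
    p=V[e['region'].reshape(-1)]; p=p[~np.isnan(p[:,0])]; print(e['p'],e['box'],rect(p[p[:,2]<.02]))
s=observe(); print(s['tcp_pos'],s['grip_width'],s['orientation'])
print(rows(.575,-.308,.0205,167.3))
E
```

```text
-0.00045058923023511 12304 [ 571.7 -250.6  208.7  150.2   78.6]
0.83 [212.7, 144.6, 168.5, 82.2] [ 582.3 -264.3  189.1   96.2   77.7]
[ 0.57413072 -0.3056486   0.135394  ] 0.04740017164136792 [ 1.79932224e+02 -8.41867620e-02  1.67317972e+02]
(array([-0.00306622, -0.0044782 ,  0.22977861]), array([ 3.76462513e-04, -4.67763229e-04,  9.95675874e-05]))
```

View pics/w2.png

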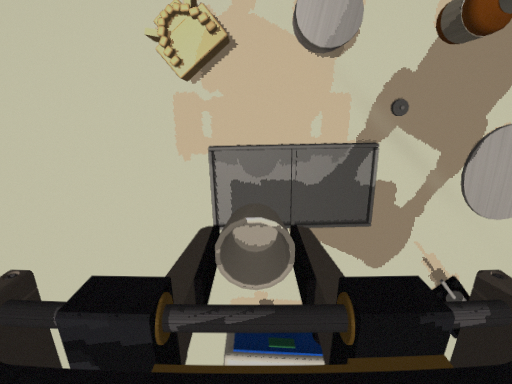

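The cup is held at about (255,245) above the tray's left (-y) compartment; the tray spans columns 210–378. I'll lower and release it.

Call:
apply_moves:
  dp:
    - [0, 0, 0.05]
    - [0, 0, 0.06]
    - [0, 0, 0.06]
    - [0, 0, 0.035]
    - [0, 0, 0.015]
    - [0, 0, 0.01]
    - [0, 0, 0]
    - [0, 0, 0]
    - [0, 0, 0]
    - [0, 0, 0]
  dr:
    - [0, 0, 0]
    - [0, 0, 0]
    - [0, 0, 0]
    - [0, 0, 0]
    - [0, 0, 0]
    - [0, 0, 0]
    - [0, 0, 0]
    - [0, 0, 0]
    - [0, 0, 0]
    - [0, 0, 0]
  hand: [0.6, 0.6, 0.6, 0.6, 0.6, 0.6, 0.6, 0.25, 0.25, 0.25]

```text
time_s: 6.6
tcp_pos: [0.5755, -0.3075, 0.0226]
orientation: [-179.9, 0.1, 167.3]
contact_force: [-0.0, 0.2, -0.9]
grip_width: 0.0654
gripper_force: 0.0
```

```bash
python3 - <<'E'
from h import *
s=observe(); print(s['tcp_pos'],s['grip_width'],s['contact_force'])
print(rows(.455,.077,.14,168.7,(*s['tcp_pos'][:2],.14,167.3)))
E
```

```text
[ 0.57550802 -0.3074721   0.02263135] 0.06541135822904366 [-0.02085211  0.15114746 -0.88756668]
(array([4.04168939e-01, 6.97145174e-01, 8.53756606e-17]), array([ 7.84713974e-33,  9.52503066e-19, -7.77777778e-03]))
```

Call:
apply_moves:
  dp:
    - [0, 0, -0.05]
    - [0, 0, -0.075]
    - [0, 0, -0.075]
    - [0.02, 0.035, -0.03]
    - [0.04, 0.07, 0]
    - [0.04, 0.07, 0]
    - [0.04, 0.07, 0]
    - [0.04, 0.07, 0]
    - [0.04, 0.07, 0]
    - [0.04, 0.07, 0]
    - [0.04, 0.07, 0]
    - [0.04, 0.07, 0]
  dr:
    - [0, 0, 0]
    - [0, 0, 0]
    - [0, 0, 0]
    - [0, 0, 0]
    - [0, 0, 0]
    - [0, 0, 0]
    - [0, 0, 0]
    - [0, 0, 0]
    - [0, 0, 0]
    - [0, 0, 0]
    - [0, 0, 0]
    - [0, 0, 0]
  hand: [0.25, 0.25, 0.25, 0.2, 0.2, 0.2, 0.2, 0.2, 0.2, 0.2, 0.2, 0.2]

```text
time_s: 7.6
tcp_pos: [0.4738, 0.0222, 0.137]
orientation: [180.0, 0.1, 167.3]
contact_force: [0.6, 0.2, 0.0]
grip_width: 0.0736
gripper_force: 0.0
```

Call:
apply_moves:
  dp:
    - [0.04, 0.07, 0]
    - [0.024, 0.032, 0]
    - [0, 0, 0]
    - [0, 0, 0]
    - [0, 0, 0]
  dr:
    - [0, 0, 0]
    - [0, 0, 0]
    - [0, 0, -0.008]
    - [0, 0, 0]
    - [0, 0, 0]
  hand: [0.2, 0.2, 0.2, 0.2, 0.2]

```text
time_s: 8.02
tcp_pos: [0.4547, 0.0774, 0.1368]
orientation: [-180.0, 0.1, 168.7]
contact_force: [0.4, 0.3, -0.1]
grip_width: 0.0738
gripper_force: 0.0
```

```bash
python3 - <<'E'
from h import *
c=camera('wrist'); V=cloud(c).reshape(-1,3)
q=(np.hypot(V[:,0]-.455,V[:,1]-.077)<.045)&(V[:,2]>.018)&(V[:,2]<.06); print(q.sum(),rect(V[q]))
s=observe(); print(s['tcp_pos'],s['grip_width'],s['orientation'])
print(rows(.455,.077,.010,168.7))
E
```

```text
1708 [453.6  76.3  33.6  56.4  77.7]
[0.45473741 0.07707175 0.13667037] 0.07349936978285054 [-1.79999328e+02  7.71765580e-02  1.68671445e+02]
(array([-2.01897985e-04, -3.45657908e-05,  2.53341236e-01]), array([-3.84083323e-06,  4.28757716e-04, -1.58639684e-04]))
```

Call:
apply_moves:
  dp:
    - [0, 0, 0.06]
    - [0, 0, 0.07]
    - [0, 0, 0.06]
    - [0, 0, 0.04]
    - [0, 0, 0.023]
    - [0, 0, 0]
    - [0, 0, 0]
    - [0, 0, 0]
    - [0, 0, 0]
    - [0, 0, 0]
    - [0, 0, 0]
    - [0, 0, 0]
  dr:
    - [0, 0, 0]
    - [0, 0, 0]
    - [0, 0, 0]
    - [0, 0, 0]
    - [0, 0, 0]
    - [0, 0, 0]
    - [0, 0, 0]
    - [0, 0, 0]
    - [0, 0, 0]
    - [0, 0, 0]
    - [0, 0, 0]
    - [0, 0, 0]
  hand: [0.2, 0.2, 0.2, 0.2, 0.2, 0.2, 0.8, 0.8, 0.8, 0.8, 0.8, 0.8]
  force: 20

```text
time_s: 9.07
tcp_pos: [0.4547, 0.0774, 0.0102]
orientation: [180.0, 0.1, 168.7]
contact_force: [0.5, -0.2, 0.5]
grip_width: 0.0356
gripper_force: 0.3
```

Call:
apply_moves:
  dp:
    - [0, 0, 0]
    - [0, 0, 0]
    - [0, 0, 0]
    - [0, 0, -0.04]
    - [0, 0, -0.07]
    - [0, 0, -0.075]
    - [0, 0, -0.065]
    - [0, 0, 0]
  dr:
    - [0, 0, 0]
    - [0, 0, 0]
    - [0, 0, 0]
    - [0, 0, 0]
    - [0, 0, 0]
    - [0, 0, 0]
    - [0, 0, 0]
    - [0, 0, 0]
  hand: [0.8, 0.8, 0.8, 0.8, 0.8, 0.8, 0.8, 0.8]

```text
time_s: 9.73
tcp_pos: [0.4587, 0.0772, 0.1413]
orientation: [179.9, 0.7, 168.7]
contact_force: [1.3, -0.2, 0.2]
grip_width: 0.0341
gripper_force: 20.0
```

```bash
python3 - <<'E'
from h import *
s=observe(); print(s['tcp_pos'],s['grip_width'],s['contact_force'],s['gripper_force'],s['orientation'])
print(rows(.593,-.220,s['tcp_pos'][2],168.7))
E
```

```text
[0.45866891 0.07723995 0.14125425] 0.03407905206182278 [ 1.33339645 -0.15838687  0.20047983] 19.99984860420227 [179.91787668   0.69054386 168.74346758]
(array([-0.37951011, -0.53060649,  0.00381365]), array([0.00045769, 0.00383618, 0.00024423]))
```

Call:
apply_moves:
  dp:
    - [-0.02, -0.03, 0]
    - [-0.04, -0.056, 0]
    - [-0.04, -0.056, 0]
    - [-0.04, -0.056, 0]
    - [-0.04, -0.056, 0]
    - [-0.04, -0.056, 0]
    - [-0.04, -0.056, 0]
    - [-0.04, -0.056, 0]
    - [-0.04, -0.056, 0]
    - [-0.04, -0.056, 0]
    - [0, 0, 0]
    - [0, 0, 0]
  dr:
    - [0, 0, 0]
    - [0, 0, 0]
    - [0, 0, 0]
    - [0, 0, 0]
    - [0, 0, 0]
    - [0, 0, 0]
    - [0, 0, 0]
    - [0, 0, 0]
    - [0, 0, 0]
    - [0, 0, 0]
    - [0, 0, 0]
    - [0, 0, 0]
  hand: [0.8, 0.8, 0.8, 0.8, 0.8, 0.8, 0.8, 0.8, 0.8, 0.8, 0.8, 0.8]

```text
time_s: 10.73
tcp_pos: [0.5879, -0.2225, 0.1327]
orientation: [179.9, -0.1, 168.6]
contact_force: [-0.1, 0.6, -1.1]
grip_width: 0.034
gripper_force: 20.0
```

```bash
python3 - <<'E'
from h import *
s=observe(); print(s['tcp_pos'],s['grip_width'],s['orientation'],s['joints'])
print(rows(.593,-.220,.014,168.7))
c=camera('top'); V=cloud(c).reshape(-1,3)
q=(np.hypot(V[:,0]-.575,V[:,1]+.308)<.035)&(V[:,2]>.03)&(V[:,2]<.06); print('dish',q.sum(),rect(V[q]))
E
```

```text
[ 0.58785338 -0.22252521  0.13270777] 0.033950283553957836 [ 1.79938253e+02 -1.24954569e-01  1.68602155e+02] [-3.17378800e+01  2.09416488e+01  8.67770874e+01  1.51722307e-02
  7.24198902e+01 -1.10344568e+02]
(array([-0.00960992,  0.00672914,  0.23740254]), array([ 0.00034363, -0.0006939 , -0.00054396]))
dish 0 [0. 0. 0. 0. 0.]
```

Call:
apply_moves:
  dp:
    - [-0.01, 0.007, 0.06]
    - [0, 0, 0.07]
    - [0, 0, 0.06]
    - [0, 0, 0.03]
    - [0, 0, 0.012]
    - [0, 0, 0.006]
    - [0, 0, 0]
    - [0, 0, 0]
    - [0, 0, 0]
    - [0, 0, 0]
    - [0, 0, -0.04]
  dr:
    - [0, 0, 0]
    - [0, 0, 0]
    - [0, 0, 0]
    - [0, 0, 0]
    - [0, 0, 0]
    - [0, 0, 0]
    - [0, 0, 0]
    - [0, 0, 0]
    - [0, 0, 0]
    - [0, 0, 0]
    - [0, 0, 0]
  hand: [0.8, 0.8, 0.8, 0.8, 0.8, 0.8, 0.8, 0.5, 0.5, 0.5, 0.5]

```text
time_s: 11.7
tcp_pos: [0.5917, -0.2178, 0.0329]
orientation: [179.9, -0.3, 168.7]
contact_force: [-0.8, -0.2, -1.2]
grip_width: 0.0458
gripper_force: 0.0
```

```bash
python3 - <<'E'
from h import *
s=observe(); print(s['tcp_pos'],s['grip_width'],s['contact_force'])
x,y,_=s['tcp_pos']
print(rows(.419,-.331,.14,27.5,(x,y,.14,168.7)))
E
```

```text
[ 0.59167789 -0.21777781  0.03285385] 0.04581350026846876 [-0.80889768 -0.18416507 -1.18093919]
(array([ 2.94290030e-01, -2.89725817e-01, -3.54811794e-17]), array([-6.40690735e-34, -9.60667378e-17,  7.84444444e-01]))
```

Call:
apply_moves:
  dp:
    - [0, 0, -0.07]
    - [0, 0, -0.07]
    - [0, 0, -0.07]
    - [0.049, -0.048, 0]
    - [0.049, -0.048, 0]
    - [0.049, -0.048, 0]
    - [0.049, -0.048, 0]
    - [0.049, -0.048, 0]
    - [0.049, -0.05, 0]
    - [0, 0, 0]
    - [0, 0, 0]
    - [0, 0, 0]
  dr:
    - [0, 0, 0]
    - [0, 0, 0]
    - [0, 0, 0]
    - [0, 0, 0]
    - [0, 0, 0]
    - [0, 0, 0]
    - [0, 0, 0]
    - [0, 0, 0]
    - [0, 0, 0]
    - [0, 0, 0.038]
    - [0, 0, 0.038]
    - [0, 0, 0.038]
  hand: [0.5, 0.5, 0.2, 0, 0, 0, 0, 0, 0, 0, 0, 0]

```text
time_s: 12.7
tcp_pos: [0.4211, -0.3335, 0.1417]
orientation: [-180.0, 0.1, 147.8]
contact_force: [-0.9, 0.5, -0.4]
grip_width: 0.0921
gripper_force: 0.0
```

Call:
apply_moves:
  dp:
    - [0, 0, 0]
    - [0, 0, 0]
    - [0, 0, 0]
    - [0, 0, 0]
    - [0, 0, 0]
    - [0, 0, 0]
    - [0, 0, 0]
    - [0, 0, 0]
    - [0, 0, 0]
    - [0, 0, 0]
    - [0, 0, 0]
    - [0, 0, 0]
  dr:
    - [0, 0, 0.038]
    - [0, 0, 0.038]
    - [0, 0, 0.038]
    - [0, 0, 0.038]
    - [0, 0, 0.038]
    - [0, 0, 0.038]
    - [0, 0, 0.038]
    - [0, 0, 0.038]
    - [0, 0, 0.038]
    - [0, 0, 0.038]
    - [0, 0, 0.038]
    - [0, 0, 0.038]
  hand: [0, 0, 0, 0, 0, 0, 0, 0, 0, 0, 0, 0]

```text
time_s: 13.7
tcp_pos: [0.4217, -0.3329, 0.1415]
orientation: [179.9, 0.0, 65.8]
contact_force: [0.5, -0.4, -0.5]
grip_width: 0.0919
gripper_force: 0.0
```

Call:
apply_moves:
  dp:
    - [0, 0, 0]
    - [0, 0, 0]
    - [0, 0, 0]
    - [0, 0, 0]
    - [0, 0, 0]
    - [0, 0, 0]
    - [0, 0, 0]
    - [0, 0, 0]
  dr:
    - [0, 0, 0.038]
    - [0, 0, 0.038]
    - [0, 0, 0.038]
    - [0, 0, 0.038]
    - [0, 0, 0.038]
    - [0, 0, 0.024]
    - [0, 0, 0]
    - [0, 0, 0]
  hand: [0, 0, 0, 0, 0, 0, 0, 0]

```text
time_s: 14.37
tcp_pos: [0.4216, -0.3328, 0.1413]
orientation: [179.9, -0.0, 27.7]
contact_force: [0.4, 0.1, 0.3]
grip_width: 0.0917
gripper_force: 0.0
```

```bash
python3 - <<'E'
from h import *
s=observe(); print(s['tcp_pos'],s['grip_width'],s['orientation'])
c=camera('wrist'); cv2.imwrite('pics/w3.png',c['img']); V=cloud(c).reshape(-1,3)
q=(np.hypot(V[:,0]-.412,V[:,1]+.334)<.05)&(V[:,2]>.018)&(V[:,2]<.06); print(q.sum(),rect(V[q]))
q=(np.hypot(V[:,0]-.412,V[:,1]+.334)<.05)&(V[:,2]>.022)&(V[:,2]<.03); print(q.sum(),rect(V[q]))
c=camera('top'); V=cloud(c).reshape(-1,3)
for d in trace(c,'dish')[:1]+trace(c,'burblock')[:1]:
    p=V[d['region'].reshape(-1)]; print(d['p'],d['box'],rect(p[p[:,2]>.025]),np.nanmax(p[:,2]))
print(rows(.419,-.331,.010,27.5))
E
```

```text
[ 0.42164442 -0.33284259  0.14129901] 0.09171894455541206 [ 1.79927400e+02 -1.43702956e-02  2.77362364e+01]
2445 [ 412.1 -336.1   53.7   59.3   26.8]
1754 [ 412.4 -336.1   53.7   59.2   26.1]
0.68 [383.0, 155.3, 18.8, 18.1] [ 5.741e+02 -3.047e+02  4.560e+01  4.970e+01  4.000e-01] 0.04847721347746581
0.73 [352.9, 149.0, 15.4, 21.6] [ 592.  -216.6   33.1   55.8   80.8] 0.0579644851986183
(array([-0.00291953, -0.00530009,  0.26160868]), array([ 1.21621972e-04, -1.51212860e-05,  9.88047114e-04]))
```

View pics/w3.png

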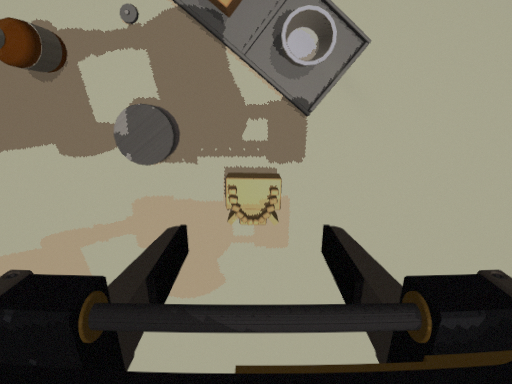

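The model sits at pixel (253,200), wide end up and aligned with the tool. The cup and bur block stand centred in the tray. I'll grasp the model.

Call:
apply_moves:
  dp:
    - [-0.004, -0.004, 0.06]
    - [0, 0, 0.07]
    - [0, 0, 0.07]
    - [0, 0, 0.04]
    - [0, 0, 0.02]
    - [0, 0, 0.01]
    - [0, 0, 0]
    - [0, 0, 0]
    - [0, 0, 0]
    - [0, 0, 0]
    - [0, 0, 0]
    - [0, 0, 0]
  dr:
    - [0, 0, -0.001]
    - [0, 0, 0]
    - [0, 0, 0]
    - [0, 0, 0]
    - [0, 0, 0]
    - [0, 0, 0]
    - [0, 0, 0]
    - [0, 0, 0]
    - [0, 0, 0]
    - [0, 0, 0]
    - [0, 0, 0]
    - [0, 0, 0]
  hand: [0, 0, 0, 0, 0, 0, 0, 0.5, 0.5, 0.5, 0.5, 0.5]
  force: 25

```text
time_s: 15.57
tcp_pos: [0.4191, -0.3321, 0.0064]
orientation: [179.9, -0.0, 27.8]
contact_force: [-0.1, 0.0, 0.2]
grip_width: 0.0609
gripper_force: 0.9
```

Call:
apply_moves:
  dp:
    - [0, 0, 0]
    - [0, 0, 0]
    - [0, 0, 0]
    - [0, 0, -0.04]
    - [0, 0, -0.07]
    - [0, 0, -0.075]
    - [0, 0, -0.075]
    - [0, 0, 0]
    - [0, 0, 0]
  dr:
    - [0, 0, 0]
    - [0, 0, 0]
    - [0, 0, 0]
    - [0, 0, 0]
    - [0, 0, 0]
    - [0, 0, 0]
    - [0, 0, 0]
    - [0, 0, 0]
    - [0, 0, 0]
  hand: [0.5, 0.5, 0.5, 0.5, 0.5, 0.5, 0.5, 0.5, 0.5]

```text
time_s: 16.32
tcp_pos: [0.4198, -0.3329, 0.1377]
orientation: [179.7, -0.1, 27.8]
contact_force: [-0.9, -0.5, -1.7]
grip_width: 0.0596
gripper_force: 24.9
```

```bash
python3 - <<'E'
from h import *
s=observe(); print(s['tcp_pos'],s['grip_width'],s['gripper_force'],s['orientation'],s['contact_force'])
c=camera('scene'); V=cloud(c).reshape(-1,3)
for d in trace(c,'model')[:1]:
    p=V[d['region'].reshape(-1)]; print(d['p'],d['box'],np.nanpercentile(p,[5,50,95],axis=0).round(3))
print(rows(.586,.279,s['tcp_pos'][2],27.5))
E
```

```text
[ 0.41976562 -0.33290958  0.13768179] 0.059611340198346616 24.93412345647812 [ 1.79729734e+02 -5.26850597e-02  2.77960157e+01] [-0.86018601 -0.48273923 -1.66317557]
0.68 [128.5, 89.3, 27.1, 24.7] [[ 0.395 -0.353  0.132]
 [ 0.426 -0.332  0.157]
 [ 0.445 -0.301  0.168]]
(array([ 0.86590133, -0.92205709, -0.00533964]), array([-0.00093418,  0.00017728,  0.00161335]))
```

Call:
apply_moves:
  dp:
    - [0.026, -0.026, 0]
    - [0.0525, -0.056, 0]
    - [0.0525, -0.056, 0]
    - [0.0525, -0.056, 0]
    - [0.0525, -0.056, 0]
    - [0.0525, -0.056, 0]
    - [0.0525, -0.056, 0]
    - [0.0525, -0.056, 0]
    - [0.0525, -0.056, 0]
    - [0.0525, -0.056, 0]
    - [0.0525, -0.056, 0]
    - [0.0525, -0.056, 0]
  dr:
    - [0, 0, 0]
    - [0, 0, 0]
    - [0, 0, 0]
    - [0, 0, 0]
    - [0, 0, 0]
    - [0, 0, 0]
    - [0, 0, 0]
    - [0, 0, 0]
    - [0, 0, 0]
    - [0, 0, 0]
    - [0, 0, 0]
    - [0, 0, 0]
  hand: [0.5, 0.5, 0.5, 0.5, 0.5, 0.5, 0.5, 0.5, 0.5, 0.5, 0.5, 0.5]

```text
time_s: 17.42
tcp_pos: [0.5342, 0.095, 0.1327]
orientation: [-179.9, 0.3, 27.8]
contact_force: [0.7, -1.1, -1.6]
grip_width: 0.0598
gripper_force: 24.9
```

Call:
apply_moves:
  dp:
    - [0.0525, -0.056, 0]
    - [0.0525, -0.056, 0]
    - [0.0525, -0.056, 0]
    - [0.0525, -0.056, 0]
    - [0.0525, -0.056, 0]
    - [0, 0, 0]
    - [0, 0, 0]
    - [0, 0, 0]
  dr:
    - [0, 0, 0]
    - [0, 0, 0]
    - [0, 0, 0]
    - [0, 0, 0]
    - [0, 0, 0]
    - [0, 0, 0]
    - [0, 0, 0]
    - [0, 0, 0]
  hand: [0.5, 0.5, 0.5, 0.5, 0.5, 0.5, 0.5, 0.5]

```text
time_s: 18.08
tcp_pos: [0.5853, 0.2773, 0.1329]
orientation: [-180.0, 0.3, 27.8]
contact_force: [1.6, 0.0, -2.1]
grip_width: 0.0598
gripper_force: 24.9
```

```bash
python3 - <<'E'
from h import *
s=observe(); print(s['tcp_pos'],s['grip_width'],s['gripper_force'],s['orientation'],s['joints'][5])
c=camera('wrist'); cv2.imwrite('pics/w4.png',c['img']); V=cloud(c).reshape(-1,3)
for d in trace(c,'mat')[:1]:
    p=V[d['region'].reshape(-1)]; p=p[p[:,2]<.01]; print(d['p'],d['box'],rect(p))
print(rows(.586,.279,.0105,27.5))
E
```

```text
[0.58532021 0.277301   0.13289107] 0.05976617722173031 24.934082329273224 [-179.96871694    0.27179675   27.80795699] 76.8987742002525
0.86 [191.2, 128.6, 129.8, 88.4] [580.3 274.5 112.7 109.1  84.8]
(array([ 0.00277624, -0.00422305,  0.24747878]), array([-8.07366474e-05,  8.33658398e-04,  1.20464817e-03]))
```

View pics/w4.png

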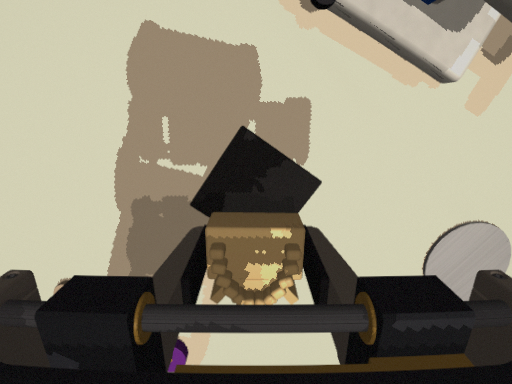

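The model is held level over the mat, whose corners show at (245,128) and (320,183). I'll lower it.

Call:
apply_moves:
  dp:
    - [0.003, -0.003, 0.06]
    - [0, 0, 0.07]
    - [0, 0, 0.06]
    - [0, 0, 0.035]
    - [0, 0, 0.013]
    - [0, 0, 0.007]
    - [0, 0, 0]
    - [0, 0, 0]
    - [0, 0, 0]
    - [0, 0, 0]
    - [0, 0, 0]
    - [0, 0, -0.04]
  dr:
    - [0, 0, 0]
    - [0, 0, 0]
    - [0, 0, 0]
    - [0, 0, 0]
    - [0, 0, 0]
    - [0, 0, 0]
    - [0, 0, 0]
    - [0, 0, 0]
    - [0, 0, 0]
    - [0, 0, 0]
    - [0, 0, 0]
    - [0, 0, 0]
  hand: [0.5, 0.5, 0.5, 0.5, 0.5, 0.5, 0.5, 0.15, 0.15, 0.15, 0.1, 0.1]

```text
time_s: 19.18
tcp_pos: [0.5847, 0.2793, 0.03]
orientation: [-179.9, 0.4, 27.8]
contact_force: [-0.4, -0.2, -1.3]
grip_width: 0.0826
gripper_force: 0.0
```

```bash
python3 - <<'E'
from h import *
s=observe(); print(s['tcp_pos'],s['grip_width'],s['contact_force'])
x,y,_=s['tcp_pos']
print(rows(.4235,-.2023,.14,27.8,(x,y,.14,27.8)))
E
```

```text
[0.5846647  0.27928839 0.02995073] 0.08257587658721913 [-0.42062975 -0.2484172  -1.27570517]
(array([-7.34339244e-01,  7.01677733e-01,  8.59307390e-17]), array([0., 0., 0.]))
```

Call:
apply_moves:
  dp:
    - [0, 0, -0.07]
    - [0, 0, -0.075]
    - [0, 0, -0.075]
    - [-0.0565, 0.054, 0]
    - [-0.0565, 0.054, 0]
    - [-0.0565, 0.054, 0]
    - [-0.0565, 0.054, 0]
    - [-0.0565, 0.054, 0]
    - [-0.0565, 0.054, 0]
    - [-0.0565, 0.054, 0]
    - [-0.0565, 0.054, 0]
    - [-0.0565, 0.054, 0]
  dr:
    - [0, 0, 0]
    - [0, 0, 0]
    - [0, 0, 0]
    - [0, 0, 0]
    - [0, 0, 0]
    - [0, 0, 0]
    - [0, 0, 0]
    - [0, 0, 0]
    - [0, 0, 0]
    - [0, 0, 0]
    - [0, 0, 0]
    - [0, 0, 0]
  hand: [0, 0, 0, 0, 0, 0, 0, 0, 0, 0, 0, 0]

```text
time_s: 20.18
tcp_pos: [0.4753, -0.055, 0.1439]
orientation: [179.9, -0.1, 27.8]
contact_force: [0.1, -0.6, 0.5]
grip_width: 0.092
gripper_force: 0.0
```

Call:
apply_moves:
  dp:
    - [-0.0565, 0.054, 0]
    - [-0.0565, 0.054, 0]
    - [-0.0565, 0.054, 0]
    - [-0.0565, 0.054, 0]
    - [0, 0, 0]
    - [0, 0, 0]
  dr:
    - [0, 0, 0]
    - [0, 0, 0]
    - [0, 0, 0]
    - [0, 0, 0]
    - [0, 0, 0]
    - [0, 0, 0]
  hand: [0, 0, 0, 0, 0, 0]

```text
time_s: 20.68
tcp_pos: [0.426, -0.2033, 0.1438]
orientation: [179.9, -0.0, 27.6]
contact_force: [0.1, 0.4, -0.1]
grip_width: 0.0916
gripper_force: 0.0
```

```bash
python3 - <<'E'
from h import *
s=observe(); print(s['tcp_pos'],s['grip_width'],s['orientation'])
c=camera('wrist'); V=cloud(c).reshape(-1,3)
q=(np.hypot(V[:,0]-.4235,V[:,1]+.2023)<.045)&(V[:,2]>.022)&(V[:,2]<.06); print(q.sum(),rect(V[q]))
c=camera('top'); V=cloud(c).reshape(-1,3)
q=(np.hypot(V[:,0]-.579,V[:,1]-.275)<.05)&(V[:,2]>.02)&(V[:,2]<.06); print('model',q.sum(),rect(V[q]),V[q].max(0)[2])
print(rows(.4235,-.2023,.005,27.8))
E
```

```text
[ 0.42599505 -0.20333008  0.14379392] 0.0916311444147721 [ 1.79940089e+02 -3.83708911e-02  2.75603321e+01]
2475 [ 424.  -203.7   60.9   60.9   23.6]
model 407 [579.7 276.5  54.1  60.3  28.4] 0.04875037645342628
(array([-0.00665019, -0.00052793,  0.27664055]), array([-1.96385688e-05, -1.65878930e-04,  1.11191193e-05]))
```

Call:
apply_moves:
  dp:
    - [-0.005, 0, 0.06]
    - [0, 0, 0.07]
    - [0, 0, 0.07]
    - [0, 0, 0.045]
    - [0, 0, 0.022]
    - [0, 0, 0.01]
    - [0, 0, 0]
    - [0, 0, 0]
    - [0, 0, 0]
    - [0, 0, 0]
    - [0, 0, 0]
    - [0, 0, 0]
  dr:
    - [0, 0, 0]
    - [0, 0, 0]
    - [0, 0, 0]
    - [0, 0, 0]
    - [0, 0, 0]
    - [0, 0, 0]
    - [0, 0, 0]
    - [0, 0, 0]
    - [0, 0, 0]
    - [0, 0, 0]
    - [0, 0, 0]
    - [0, 0, 0]
  hand: [0, 0, 0, 0, 0, 0, 0, 0.5, 0.5, 0.5, 0.5, 0.5]
  force: 25

```text
time_s: 21.78
tcp_pos: [0.4246, -0.2034, 0.0054]
orientation: [179.9, -0.0, 27.8]
contact_force: [-0.1, 0.4, 3.1]
grip_width: 0.061
gripper_force: 25.1
```

Call:
apply_moves:
  dp:
    - [0, 0, 0]
    - [0, 0, 0]
    - [0, 0, 0]
    - [0, 0, -0.04]
    - [0, 0, -0.07]
    - [0, 0, -0.075]
    - [0, 0, -0.075]
    - [0, 0, 0]
    - [0, 0, 0]
  dr:
    - [0, 0, 0]
    - [0, 0, 0]
    - [0, 0, 0]
    - [0, 0, 0]
    - [0, 0, 0]
    - [0, 0, 0]
    - [0, 0, 0]
    - [0, 0, 0]
    - [0, 0, 0]
  hand: [0.5, 0.5, 0.5, 0.5, 0.5, 0.5, 0.5, 0.5, 0.5]

```text
time_s: 22.53
tcp_pos: [0.4253, -0.204, 0.1366]
orientation: [179.7, -0.1, 27.8]
contact_force: [0.2, -0.7, -2.2]
grip_width: 0.0612
gripper_force: 25.0
```

```bash
python3 - <<'E'
from h import *
s=observe(); print(s['tcp_pos'],s['grip_width'],s['gripper_force'],s['orientation'],s['contact_force'])
print(rows(.625,-.0095,s['tcp_pos'][2],27.6))
E
```

```text
[ 0.42526347 -0.20395013  0.13662354] 0.061225515708941455 24.99977856874466 [ 1.79737605e+02 -1.05040437e-01  2.77864599e+01] [ 0.19716063 -0.6599538  -2.16411943]
(array([ 5.34705982e-01, -1.57834072e-01,  2.57457379e-04]), array([ 0.0014568 , -0.00058593,  0.00103455]))
```

Call:
apply_moves:
  dp:
    - [0.035, -0.01, 0]
    - [0.0625, -0.0185, 0]
    - [0.0625, -0.0185, 0]
    - [0.0625, -0.0185, 0]
    - [0.0625, -0.0185, 0]
    - [0.0625, -0.0185, 0]
    - [0.0625, -0.0185, 0]
    - [0.0625, -0.0185, 0]
    - [0.0625, -0.0185, 0]
    - [0, 0, 0]
    - [0, 0, 0]
    - [0, 0, 0]
  dr:
    - [0, 0, 0]
    - [0, 0, 0]
    - [0, 0, 0]
    - [0, 0, 0]
    - [0, 0, 0]
    - [0, 0, 0]
    - [0, 0, 0]
    - [0, 0, 0]
    - [0, 0, 0]
    - [0, 0, 0]
    - [0, 0, 0]
    - [0, 0, 0]
  hand: [0.5, 0.5, 0.5, 0.5, 0.5, 0.5, 0.5, 0.5, 0.5, 0.5, 0.5, 0.5]

```text
time_s: 23.53
tcp_pos: [0.6222, -0.0083, 0.1322]
orientation: [-179.9, 0.2, 27.8]
contact_force: [-0.3, -0.5, -1.5]
grip_width: 0.0614
gripper_force: 25.0
```

```bash
python3 - <<'E'
from h import *
s=observe(); print(s['tcp_pos'],s['grip_width'],s['gripper_force'],s['orientation'])
c=camera('wrist'); V=cloud(c).reshape(-1,3)
for d in trace(c,'plate')[:1]:
    p=V[d['region'].reshape(-1)]; p=p[p[:,2]<.012]; print(d['p'],d['box'],rect(p))
print(rows(.625,-.0095,.012,27.8))
E
```

```text
[ 0.62217425 -0.0082839   0.13217604] 0.06137550492929156 24.999731183052063 [-179.8625927     0.20756121   27.79949703]
0.6 [207.0, 137.9, 104.0, 81.2] [635.3  -6.   90.2 114.6  25.2]
(array([0.00444469, 0.00362489, 0.24263721]), array([-0.00043431,  0.00067342, -0.00038947]))
```

Call:
apply_moves:
  dp:
    - [0.004, 0.003, 0.06]
    - [0, 0, 0.07]
    - [0, 0, 0.06]
    - [0, 0, 0.033]
    - [0, 0, 0.012]
    - [0, 0, 0.006]
    - [0, 0, 0]
    - [0, 0, 0]
    - [0, 0, 0]
    - [0, 0, 0]
    - [0, 0, 0]
    - [0, 0, -0.04]
  dr:
    - [0, 0, 0]
    - [0, 0, 0]
    - [0, 0, 0]
    - [0, 0, 0]
    - [0, 0, 0]
    - [0, 0, 0]
    - [0, 0, 0]
    - [0, 0, 0]
    - [0, 0, 0]
    - [0, 0, 0]
    - [0, 0, 0]
    - [0, 0, 0]
  hand: [0.5, 0.5, 0.5, 0.5, 0.5, 0.5, 0.5, 0.1, 0.1, 0.1, 0.05, 0.05]

```text
time_s: 24.63
tcp_pos: [0.6234, -0.0081, 0.031]
orientation: [-179.8, 0.3, 27.8]
contact_force: [-1.2, -0.4, -0.2]
grip_width: 0.0874
gripper_force: 0.0
```

```bash
python3 - <<'E'
from h import *
s=observe(); print(s['tcp_pos'],s['grip_width'],s['contact_force'])
x,y,_=s['tcp_pos']
print(rows(.388,.346,.14,90,(x,y,.14,27.8)))
E
```

```text
[ 0.62342226 -0.00809163  0.03102924] 0.0873805391747158 [-1.20799319 -0.42162791 -0.15264117]
(array([-8.62129026e-02, -8.46041033e-01, -1.03610144e-16]), array([-4.12296829e-33,  4.23183505e-17, -3.45555556e-01]))
```

Call:
apply_moves:
  dp:
    - [0, 0, -0.07]
    - [0, 0, -0.07]
    - [0, 0, -0.07]
    - [-0.008, -0.077, 0]
    - [-0.008, -0.077, 0]
    - [-0.008, -0.077, 0]
    - [-0.008, -0.077, 0]
    - [-0.008, -0.077, 0]
    - [-0.008, -0.077, 0]
    - [-0.008, -0.077, 0]
    - [-0.008, -0.077, 0]
    - [-0.008, -0.077, 0]
  dr:
    - [0, 0, 0]
    - [0, 0, 0]
    - [0, 0, 0]
    - [0, 0, 0]
    - [0, 0, 0]
    - [0, 0, 0]
    - [0, 0, 0]
    - [0, 0, 0]
    - [0, 0, 0]
    - [0, 0, 0]
    - [0, 0, 0]
    - [0, 0, 0]
  hand: [0, 0, 0, 0, 0, 0, 0, 0, 0, 0, 0, 0]

```text
time_s: 25.63
tcp_pos: [0.4319, 0.2826, 0.1399]
orientation: [180.0, -0.1, 27.8]
contact_force: [0.6, -0.1, 0.2]
grip_width: 0.0915
gripper_force: 0.0
```

Call:
apply_moves:
  dp:
    - [-0.008, -0.077, 0]
    - [-0.006, -0.076, 0]
    - [0, 0, 0]
    - [0, 0, 0]
    - [0, 0, 0]
    - [0, 0, 0]
    - [0, 0, 0]
    - [0, 0, 0]
    - [0, 0, 0]
    - [0, 0, 0]
    - [0, 0, 0]
    - [0, 0, 0]
  dr:
    - [0, 0, 0]
    - [0, 0, 0]
    - [0, 0, -0.038]
    - [0, 0, -0.038]
    - [0, 0, -0.038]
    - [0, 0, -0.038]
    - [0, 0, -0.038]
    - [0, 0, -0.038]
    - [0, 0, -0.038]
    - [0, 0, -0.038]
    - [0, 0, -0.038]
    - [0, 0, 0]
  hand: [0, 0, 0, 0, 0, 0, 0, 0, 0, 0, 0, 0]

```text
time_s: 26.63
tcp_pos: [0.3912, 0.3457, 0.1396]
orientation: [180.0, -0.0, 89.5]
contact_force: [0.0, 0.8, 0.2]
grip_width: 0.092
gripper_force: 0.0
```

```bash
python3 - <<'E'
from h import *
c=camera('wrist'); cv2.imwrite('pics/w5.png',c['img']); V=cloud(c).reshape(-1,3)
s=observe(); print(s['tcp_pos'],s['grip_width'],s['orientation'])
q=(np.hypot(V[:,0]-.388,V[:,1]-.346)<.04)&(V[:,2]>.01)&(V[:,2]<.06); print(q.sum(),rect(V[q]),np.median(V[q][:,2]))
for n in('top','scene'):
    c=camera(n); V=cloud(c).reshape(-1,3)
    q=(np.hypot(V[:,0]-.625,V[:,1]+.0095)<.055)&(V[:,2]>.028)&(V[:,2]<.06); print('tin',q.sum(),rect(V[q]),np.median(V[q][:,2]))
print(rows(.388,.346,.003,90))
E
```

```text
[0.39122706 0.34565825 0.1396062 ] 0.09190042380115934 [ 1.79953408e+02 -2.59340527e-02  8.92186452e+01]
1497 [3.874e+02 3.457e+02 4.820e+01 4.900e+01 1.000e-01] 0.01526377607759527
tin 407 [627.2  -8.5  61.1  58.7  24.7] 0.036032416317526295
tin 517 [627.1  -8.2  61.7  60.1  57.6] 0.03514821376255506
(array([ 0.00062174, -0.00645509,  0.27283356]), array([ 1.63597979e-04, -8.63985001e-05, -4.56675516e-03]))
```

View pics/w5.png

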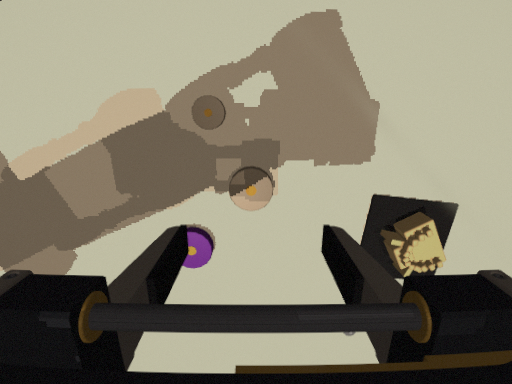

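The wheel is at (251,188), between the fingers, and the purple decoy at (195,248) is clear of the descent. The model stands on the mat. I'll pick up the wheel.

Call:
apply_moves:
  dp:
    - [0, -0.006, 0.06]
    - [0, 0, 0.07]
    - [0, 0, 0.07]
    - [0, 0, 0.043]
    - [0, 0, 0.02]
    - [0, 0, 0.01]
    - [0, 0, 0]
    - [0, 0, 0]
    - [0, 0, 0]
    - [0, 0, 0]
    - [0, 0, 0]
    - [0, 0, 0]
  dr:
    - [0, 0, 0]
    - [0, 0, 0]
    - [0, 0, 0]
    - [0, 0, 0]
    - [0, 0, 0]
    - [0, 0, 0]
    - [0, 0, 0]
    - [0, 0, 0]
    - [0, 0, 0]
    - [0, 0, 0]
    - [0, 0, 0]
    - [0, 0, 0]
  hand: [0, 0, 0, 0, 0, 0, 0, 0.6, 0.6, 0.6, 0.6, 0.6]
  force: 10

```text
time_s: 27.78
tcp_pos: [0.3885, 0.3458, 0.0033]
orientation: [179.9, -0.0, 89.3]
contact_force: [-0.1, 0.9, 0.5]
grip_width: 0.0606
gripper_force: 0.0
```

Call:
apply_moves:
  dp:
    - [0, 0, 0]
    - [0, 0, 0]
    - [0, 0, 0]
    - [0, 0, 0]
    - [0, 0, -0.04]
    - [0, 0, -0.07]
    - [0, 0, -0.075]
    - [0, 0, -0.075]
    - [0, 0, 0]
    - [0, 0, 0]
  dr:
    - [0, 0, 0]
    - [0, 0, 0]
    - [0, 0, 0]
    - [0, 0, 0]
    - [0, 0, 0]
    - [0, 0, 0]
    - [0, 0, 0]
    - [0, 0, 0]
    - [0, 0, 0]
    - [0, 0, 0]
  hand: [0.6, 0.6, 0.6, 0.6, 0.6, 0.6, 0.6, 0.6, 0.6, 0.6]

```text
time_s: 28.62
tcp_pos: [0.3897, 0.3465, 0.1351]
orientation: [179.7, -0.2, 89.4]
contact_force: [-0.5, -0.1, -0.7]
grip_width: 0.0497
gripper_force: 10.0
```

```bash
python3 - <<'E'
from h import *
s=observe(); print(s['tcp_pos'],s['grip_width'],s['gripper_force'],s['orientation'],s['contact_force'])
print(rows(.627,-.0086,s['tcp_pos'][2],s['orientation'][2]))
E
```

```text
[0.38971904 0.34647492 0.1350529 ] 0.04971667603766216 9.999942183494568 [ 1.79720290e+02 -1.54028679e-01  8.93547621e+01] [-0.54008986 -0.12445739 -0.71849199]
(array([-7.04758077e-01,  4.82532538e-01,  4.61038409e-04]), array([ 1.55394141e-03, -8.55713183e-04, -2.08873749e-06]))
```

Call:
apply_moves:
  dp:
    - [-0.03, 0.02, 0]
    - [-0.0675, 0.046, 0]
    - [-0.0675, 0.046, 0]
    - [-0.0675, 0.046, 0]
    - [-0.0675, 0.046, 0]
    - [-0.0675, 0.046, 0]
    - [-0.0675, 0.046, 0]
    - [-0.0675, 0.046, 0]
    - [-0.0675, 0.046, 0]
    - [-0.0675, 0.046, 0]
    - [-0.0675, 0.046, 0]
    - [0, 0, 0]
  dr:
    - [0, 0, 0]
    - [0, 0, 0]
    - [0, 0, 0]
    - [0, 0, 0]
    - [0, 0, 0]
    - [0, 0, 0]
    - [0, 0, 0]
    - [0, 0, 0]
    - [0, 0, 0]
    - [0, 0, 0]
    - [0, 0, 0]
    - [0, 0, 0]
  hand: [0.6, 0.6, 0.6, 0.6, 0.6, 0.6, 0.6, 0.6, 0.6, 0.6, 0.6, 0.6]

```text
time_s: 29.62
tcp_pos: [0.6257, -0.016, 0.1299]
orientation: [-179.9, 0.1, 89.0]
contact_force: [0.2, 0.3, -0.1]
grip_width: 0.0497
gripper_force: 10.0
```

Call:
apply_moves:
  dp:
    - [0, 0, 0]
    - [0, 0, 0]
  dr:
    - [0, 0, 0]
    - [0, 0, 0]
  hand: [0.6, 0.6]

```text
time_s: 29.78
tcp_pos: [0.6225, -0.009, 0.1303]
orientation: [-179.8, -0.1, 89.3]
contact_force: [0.1, 0.2, 0.2]
grip_width: 0.0497
gripper_force: 10.0
```

```bash
python3 - <<'E'
from h import *
s=observe(); print(s['tcp_pos'],s['grip_width'],s['gripper_force'],s['orientation'])
c=camera('wrist'); cv2.imwrite('pics/w6.png',c['img'])
print(rows(.627,-.0086,.040,s['orientation'][2]))
E
```

```text
[ 0.62245349 -0.00896921  0.13030571] 0.04974147409277665 10.00004768371582 [-1.79766684e+02 -7.50424476e-02  8.93335186e+01]
(array([-0.00052577,  0.00959492,  0.18164626]), array([-0.00105426, -0.00032399,  0.00036134]))
```

View pics/w6.png

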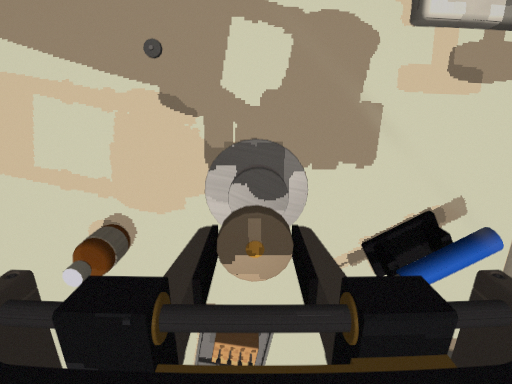

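The wheel is held flat, with the tin behind it on the plate. I'll correct 4.5 mm sideways and lower it.

Call:
apply_moves:
  dp:
    - [0, 0.009, 0.05]
    - [0, 0, 0.06]
    - [0, 0, 0.045]
    - [0, 0, 0.018]
    - [0, 0, 0.005]
    - [0, 0, 0]
    - [0, 0, 0]
  dr:
    - [0, 0, 0]
    - [0, 0, 0]
    - [0, 0, 0]
    - [0, 0, 0]
    - [0, 0, 0]
    - [0, 0, 0]
    - [0, 0, 0]
  hand: [0.6, 0.6, 0.6, 0.6, 0.6, 0.6, 0.6]

```text
time_s: 30.42
tcp_pos: [0.6296, -0.0094, 0.0453]
orientation: [179.9, 0.0, 89.4]
contact_force: [-0.5, 0.2, -0.7]
grip_width: 0.0494
gripper_force: 10.0
```

Call:
apply_moves:
  dp:
    - [0, 0, 0]
    - [0, 0, 0]
  dr:
    - [0, 0, 0]
    - [0, 0, 0]
  hand: [0.6, 0.6]

```text
time_s: 30.58
tcp_pos: [0.6297, -0.0099, 0.0454]
orientation: [179.8, 0.0, 89.4]
contact_force: [-0.5, 0.5, -0.7]
grip_width: 0.0493
gripper_force: 10.0
```

```bash
python3 - <<'E'
from h import *
c=camera('scene'); V=cloud(c).reshape(-1,3)
s=observe(); print(s['tcp_pos'],s['contact_force'])
for d in trace(c,'wheel')[:2]:
    p=V[d['region'].reshape(-1)]; print(d['p'],d['box'],np.nanpercentile(p,[3,50,97],axis=0).round(4))
a=c['img'][190:270,140:250]; cv2.imwrite('pics/s7.png',cv2.resize(a,None,fx=5,fy=5,interpolation=2))
E
```

```text
[ 0.62952501 -0.00985414  0.04508218] [-0.65898465  0.22332191 -0.21403577]
0.61 [197.4, 213.9, 15.3, 24.1] [[ 0.6092 -0.0215  0.0464]
 [ 0.6299  0.0007  0.0574]
 [ 0.6506  0.015   0.0596]]
0.55 [353.3, 184.2, 17.7, 16.2] [[0.3    0.2507 0.0029]
 [0.3247 0.2713 0.0149]
 [0.3396 0.2928 0.0172]]
```

View pics/s7.png

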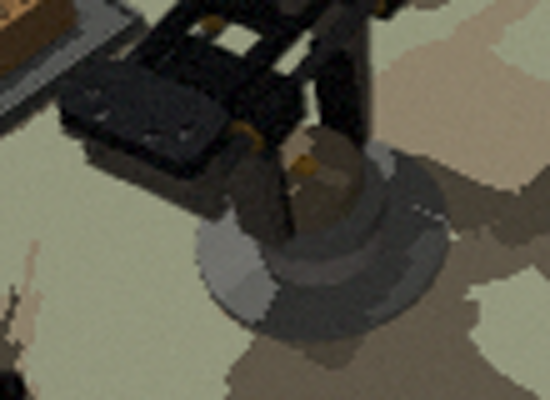

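The wheel is still about 5–6 mm above the tin, so I'll lower further and release.

Call:
apply_moves:
  dp:
    - [0, -0.004, 0.005]
    - [0, 0, 0.004]
    - [0, 0, 0.002]
    - [0, 0, 0]
    - [0, 0, 0]
  dr:
    - [0, 0, 0]
    - [0, 0, 0]
    - [0, 0, 0]
    - [0, 0, 0]
    - [0, 0, 0]
  hand: [0.6, 0.6, 0.6, 0.6, 0.6]

```text
time_s: 31.1
tcp_pos: [0.6264, -0.0097, 0.0388]
orientation: [-180.0, 0.0, 89.4]
contact_force: [-2.2, 0.7, 4.9]
grip_width: 0.0492
gripper_force: 10.0
```

Contact shows 4.9 N upward, so the wheel is seated. I'll release, lift, and back the arm off so I can check.

Call:
apply_moves:
  dp:
    - [0, 0, 0]
    - [0, 0, 0]
    - [0, 0, 0]
    - [0, 0, -0.02]
    - [0, 0, -0.06]
    - [0, 0, -0.07]
    - [0, 0, -0.07]
    - [0.07, 0, -0.03]
    - [0.07, 0, 0]
    - [0.07, 0, 0]
    - [0.07, 0, 0]
    - [0.07, 0, 0]
  dr:
    - [0, 0, 0]
    - [0, 0, 0]
    - [0, 0, 0]
    - [0, 0, 0]
    - [0, 0, 0]
    - [0, 0, 0]
    - [0, 0, 0]
    - [0, 0, 0]
    - [0, 0, 0]
    - [0, 0, 0]
    - [0, 0, 0]
    - [0, 0, 0]
  hand: [0.25, 0.25, 0.25, 0.25, 0.2, 0.2, 0.2, 0.2, 0.2, 0.2, 0.2, 0.2]

```text
time_s: 32.1
tcp_pos: [0.6285, 0.1669, 0.1641]
orientation: [179.9, -0.0, 89.3]
contact_force: [0.6, 0.1, -0.8]
grip_width: 0.0737
gripper_force: 0.0
```

Call:
apply_moves:
  dp:
    - [0.07, -0.03, 0]
    - [0.07, -0.03, 0]
    - [0.07, -0.03, 0]
    - [0, 0, 0]
    - [0, 0, 0]
  dr:
    - [0, 0, 0]
    - [0, 0, 0]
    - [0, 0, 0]
    - [0, 0, 0]
    - [0, 0, 0]
  hand: [0.2, 0.2, 0.2, 0.2, 0.2]

```text
time_s: 32.52
tcp_pos: [0.5839, 0.2726, 0.1637]
orientation: [180.0, 0.0, 89.6]
contact_force: [-0.0, -1.0, 0.5]
grip_width: 0.0737
gripper_force: 0.0
```

```bash
python3 - <<'E'
from h import *
print(observe()['tcp_pos'])
for n in('top','scene'):
    c=camera(n); V=cloud(c).reshape(-1,3)
    for k,x,y,r,a,b in [('wheel',.627,-.0085,.05,.045,.08),('tin',.627,-.0085,.05,.028,.042),('model',.579,.275,.05,.02,.06),('dish',.575,-.308,.035,.035,.06),('bur',.593,-.22,.045,.022,.07),('bottle',.451,-.069,.04,.06,.1)]:
        q=(np.hypot(V[:,0]-x,V[:,1]-y)<r)&(V[:,2]>a)&(V[:,2]<b); print(n,k,q.sum(),rect(V[q]),np.percentile(V[q][:,2],[10,50,95]).round(4))
    cv2.imwrite(f'pics/{n}8.png',cv2.resize(c['img'][100:320,60:450],None,fx=2,fy=2,interpolation=2))
E
```

```text
[0.58390438 0.27259611 0.16368837]
top wheel 273 [627.2  -9.1  47.6  49.   89.4] [0.0489 0.0519 0.0551]
top tin 124 [625.   -7.9  58.7  60.1   9.4] [0.0325 0.0358 0.0407]
top model 213 [584.8 266.5  54.7  38.6  22.6] [0.0272 0.0327 0.0435]
top dish 111 [ 574.9 -305.2   46.9   48.4   84.5] [0.0372 0.0424 0.0467]
top bur 265 [ 592.8 -216.9   34.1   57.6   81.2] [0.0295 0.0339 0.0524]
top bottle 102 [451.4 -68.5  26.4  29.6  60.7] [0.0609 0.0819 0.0876]
scene wheel 344 [627.6  -8.8  48.7  48.1  77.6] [0.0491 0.051  0.0531]
scene tin 197 [632.6  -2.7  44.7  60.   43.9] [0.0302 0.0351 0.0405]
scene model 728 [581.8 277.   54.7  60.6  28.4] [0.0268 0.0315 0.0413]
scene dish 135 [ 577.1 -303.9   49.1   47.7   41.9] [0.0369 0.0415 0.0439]
scene bur 328 [ 595.1 -215.5   35.1   58.8   75.5] [0.0268 0.0331 0.0532]
scene bottle 109 [453.5 -69.   22.3  25.   78.9] [0.0622 0.0758 0.0852]
```

View pics/scene8.png

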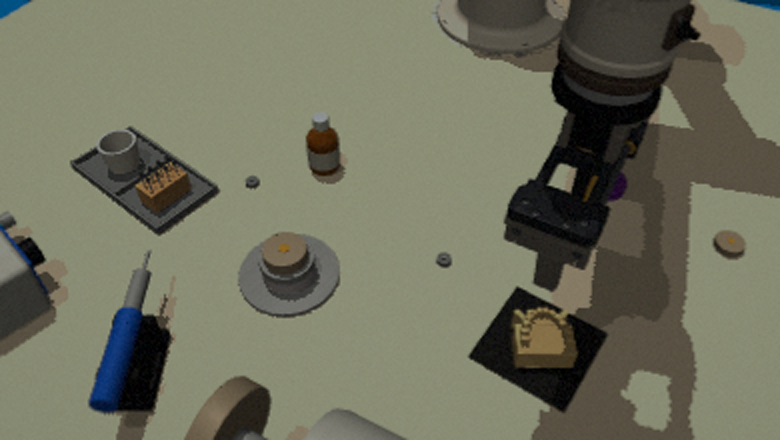

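The final view shows everything in place:
- **Cup and bur block:** in the tray at (120,150) and (163,185).
- **Wheel on the tin:** on the plate at (287,265).
- **Model:** on the mat at (543,335).
- **Bottle:** not moved.

All offsets are about 5 mm or less, so I'm handing in the job.

```bash
python3 -c "
from workcell import *
print(finish_job())"
```

```text
the job is handed in; nothing more can be done
None
```

The job is handed in: model on the mat, tin and felt wheel on the plate, bur block and cup in their tray compartments, each about 5 mm or less off centre by my last pictures, and the bottle not moved; the hand-in gave no verdict.

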